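# Refit the filter cartridge of a paint-spray pump

## Task

Slide the slim filter cartridge, chamfered end first, fully home into the close-fitting leaning bore of the spray-pump filter stand, so that its collar sits flat on the housing. Then turn the clamp knob backwards (anticlockwise, seen from its outer end) until it meets its click stop, and after that forwards (clockwise) until it is tight at the other stop. Knock over neither the thick cartridge nor the paint tin nor the thinner bottle.

Things in the scene. Friction and masses are not known exactly. Their poses are not given: they have to be found in the camera images.
- slim_mid (a point): Slim cartridge, loose, upright, round, 113 mm long, 0.22 kg. Point: on its axis, half-way; z runs from chamfered end to grip head. From the lower end: chamfer dia 28 to 36 mm over 5 mm, steel sleeve dia 36 to 60 mm, grey collar dia 50 from 60 to 68 mm, grey round grip head dia 30 from 68 to 113 mm (middle 34 mm above the point). Collar underside 3.5 mm above the point.
- thick_mid (a point): Thick filter cartridge, loose bystander that does not fit the bore: the same form and height, but sleeve 50 mm and collar 64 mm in diameter. This point lies on its axis, half-way up its 113 mm.
- bore_mouth (a point): Centre of the bore's mouth on the aluminium housing's top face (90 x 196 mm), which leans 30 degrees to the robot's side; the fixed stand's place and yaw vary. z: bore axis, outwards; y: level, along the face towards the knob; x: up the slope. Bore dia 37.2 mm, 65 mm deep. Home: the collar's underside lies on the face, slim_mid is 3.5 mm inside the mouth.
- knob_grip (a point): Middle of the black clamp knob's wing bar on the same face, 100 mm from the bore mouth along its y, 38 mm above the face. z: parallel to the bore's axis, outwards; x: along the wings, turns with the knob. Bar 58 mm long (x), 15 mm thick (y), 32 mm high (16 mm above and below this point); under it hub and boss.
- clamp_knob (a joint): Angle of the clamp knob in rad: 0 at the click stop at the backward (anticlockwise) end, growing clockwise seen from its outer end, 1.2 at the tight forward stop. It starts between 0.35 and 0.65 and stays where it is left; friction 0.08 N m, both stops are hard.
- tin: Closed paint tin, 100 mm in diameter and 115 mm tall, loose bystander; origin at the centre of its underside, z axis up.
- thinner: White plastic bottle, 70 mm in diameter and 190 mm tall, loose bystander; origin at the centre of its underside, z axis up.
There are look-alikes about, which are no part of the job. Leave any green or turquoise look-alike of the part that bears slim_mid alone.

How it is judged:
On the way, in this order (a step that is already met when the one before it is completed fails the run):
1. the slim cartridge is fully home in the bore (z of slim_mid in the frame of bore_mouth below 0 m and x of slim_mid in the frame of bore_mouth between -0.004 and 0.004 m and y of slim_mid in the frame of bore_mouth between -0.004 and 0.004 m and angle between the z axis of slim_mid and the z axis of bore_mouth, either way round below 0.08 rad), for 0.2 s.
2. after that the knob is turned back to its click stop (value of joint clamp_knob below 0.1 rad), for 0.1 s.
At the end, for the whole second after the job is handed in: Slim cartridge in the bore: collar within 3.5 mm of the face, middle within 4 mm of the bore's axis each way, aligned within 0.08 rad. Clamp knob, after being turned back below 0.1 rad with the cartridge home, rests above 1.05 rad (all of step 1 and value of joint clamp_knob above 1.05 rad and velocity of joint clamp_knob below 0.05 rad/s); the robot touches nothing.
It fails at once if the thick cartridge is knocked over (angle between thick_mid's own z axis and vertical above 0.6 rad).
It fails at once if the paint tin is knocked over (angle between tin's own z axis and vertical above 0.6 rad).
It fails at once if the thinner bottle is knocked over (angle between thinner's own z axis and vertical above 0.6 rad).
It also fails if it takes over 51 s, if anything falls off the work surface, if the arm or the gripper's body presses on something with over 40 N, if the wrist force passes 120 N, or if a joint passes its speed limit or range.

## Robot

A 6-joint arm with a two-finger parallel gripper is mounted at the origin on the work surface. World frame = base frame: x ahead of the robot, y to its left, z up, the work surface at z = 0. Lengths are in m, angles in rad, forces in N, time in s.
With the tool pointing down it reaches from about 0.375 to 0.975 m from the base axis. Payload 3.8 kg.
Tool frame: the origin (TCP) lies midway between the tips of the shut fingers; the grasp point (between the pads) lies 19 mm behind it; z points along the fingers, y is the direction in which the jaws open and shut (so a half turn about z gives the same grasp; the last joint's range is limited). The gripper opens to 85 mm and grips with 20 to 120 N. Pads are 22 mm wide; open, the fingers measure 114 mm over their backs; the gripper's body (76 mm by 85 mm) begins 54 mm behind the grasp point. The pads swing forward as they close: fully open they stand 13 mm farther back than shut.
Start: joints at [-1.348, 0.264, 1.604, -0, 1.274, -0.037], TCP at [0.173, -0.652, 0.231] pointing down, gripper open.
Joint ranges: [-2.63, 2.63], [-0.94, 2.18], [0.31, 2.57], [-1.31, 4.45], [0, 2.66], [-2.55, 2.55]. Speed limits (rad/s): [2.57, 2.57, 3.14, 3.14, 3.14, 3.14].

## Interface

Orientations are given as a rotation vector (axis times angle).
In Python, from workcell import bot gives the robot as it stands.
- The arm moves only by the shell command python3 -m inch 'ROWS' [FORCE]. ROWS is JSON, a list of rows, each an object of numbers: "dx", "dy", "dz": the shift along the tool's x, y, z in m; "ax", "ay", "az": the turn, a rotation vector about the tool's x, y, z in degrees; "fingers": the opening, from -1 (shut) to 1 (fully open). A call has 1 to 20 rows; each row is the pose to reach, as a shift and turn from the pose measured when the call began, along the tool's axes at that moment; what a row does not reach only later rows make up. A row lasts 1/8 s, in which the tool goes at most 62.5 mm and 10.7 degrees, less where a joint would pass 70% of its speed; a pose out of reach is approached as far as the arm can. A call with a gripper value outside its range is refused whole. The fingers move at their own pace and stop on an object; FORCE is the grip in N (left out, the last holds). Time passes only in rows, so rows that repeat a pose let the fingers close. It gives the time, the measured TCP pose, the force and the opening at its end, in the units of the state.
- bot.read_state(): the state, without advancing time (a new reading comes with each control period).
- bot.read_camera(name): name is "scene" or "top"; returns (picture, depth): 420x560x3 uint8, blue, green, red; 420x560 float32, m along the optical axis (not along the pixel's ray), 0 where there is no reading.
- bot.get_calibration(name): a dict with "intrinsics" (3x3 intrinsics, pixels), "view" (4x4, takes a point from world to camera coordinates). Camera axes: x right, y down, z forward; pixel columns grow to the right and rows downward; lengths in m; the calibration is good to about 2 mm. A picture is of the moment at which its call begins. get_calibration takes no time and is no camera call.
- bot.finish_job(): hands the job in, once; it reports no verdict.
Trained networks look in the newest picture that a camera, given by its name, has taken for a name from the list of things; names that differ only in an ending like _2 or _b are one class to them, and where a whole thing is asked for, a point or a joint stands for the part that bears it (a point fixed in the world has none). Each returns a list of dicts, best first, with "p" (0 to 1); they miss things now and then, are a little off and sometimes report something else, mostly with a low value. They report only what shows in the picture. A call takes as long as a camera call. They do not tell look-alikes from the thing itself.
- bot.masks_of(camera, thing): "region" (420x560 bool, what is visible of it) and "box" ([left, top, right, bottom] in pixels, round what is visible of it).
The state is a dict: "time": time; "q": joint angles; "joint_vel": joint speeds; "joint_torque": joint torques, N m; "tool_pos": TCP position; "tcp_rot": TCP orientation; "wrist_force": force on the tool from outside, world axes, zero at the start; "torque": the same for the moment, N m; "width": opening from 0.0 (shut) to 1.0 (fully open).
Only numpy, scipy, OpenCV 4.12 (cv2) and the standard library are available. Lean on these libraries where they do the work, as an engineer would, in place of code of your own. Each camera call takes 0.05 s, during which the arm holds its last target. There are 200 camera calls.

## Working session

There is one attempt and no reset: what is moved stays moved. The work goes in short steps, Python scripts to look and compute and a shell command to move; the robot and the scene stay as the last step left them, time stands still between calls to the robot, and variables do not carry over. Pictures are saved under pics/ and viewed, about 8 in all and at most 12, crops included, and the job is handed in when it is done.

```bash
mkdir -p pics; ls
cat > h.py <<'E'
import numpy as np,cv2
from workcell import bot
from scipy.spatial.transform import Rotation as R
def cloud(cam,d):
    c=bot.get_calibration(cam);K=np.array(c["intrinsics"]);V=np.array(c["view"])
    v,u=np.mgrid[:d.shape[0],:d.shape[1]]
    P=np.stack([(u-K[0,2])/K[0,0]*d,(v-K[1,2])/K[1,1]*d,d],-1)
    W=(P-V[:3,3])@V[:3,:3]
    W[d<=0]=np.nan
    return W
def pix(cam,p):
    c=bot.get_calibration(cam);K=np.array(c["intrinsics"]);V=np.array(c["view"])
    q=V[:3,:3]@np.asarray(p)+V[:3,3];q=K@q;return q[:2]/q[2]
E
python3 - <<'E'
from h import *
np.set_printoptions(precision=4,suppress=True)
s=bot.read_state();print(s["time"],s["tool_pos"],s["tcp_rot"],s["width"])
for cam in("scene","top"):
    im,d=bot.read_camera(cam);cv2.imwrite(f"pics/{cam}0.png",im);np.save(f"{cam}0.npy",d)
    W=cloud(cam,d);np.save(f"{cam}0W.npy",W)
    V=np.array(bot.get_calibration(cam)["view"]);print(cam,"campos",-V[:3,:3].T@V[:3,3],bot.get_calibration(cam)["intrinsics"][0][0])
    for t in("slim_mid","thick_mid","knob_grip","clamp_knob","tin","thinner"):
        for r in bot.masks_of(cam,t)[:4]:
            m=r["region"];w=W[m];w=w[~np.isnan(w[:,0])]
            if len(w): print(cam,t,round(r["p"],2),r["box"],m.sum(),np.median(w,0),np.percentile(w,2,0),np.percentile(w,98,0))
E
```

```text
pics
0.0 [ 0.1732 -0.6516  0.23  ] [-3.113  -0.4066  0.0003] 1.0002861446738363
scene campos [0.9456 0.5942 1.1848] 491.22954740786645
scene slim_mid 0.75 [280.4, 286.6, 299.6, 314.1] 426 [0.668  0.3113 0.0721] [0.6396 0.2823 0.009 ] [0.6838 0.3272 0.1169]
scene slim_mid 0.59 [259.0, 223.5, 277.7, 254.5] 425 [0.6092 0.1515 0.0709] [0.5816 0.1234 0.0086] [0.6253 0.1656 0.1173]
scene knob_grip 0.63 [228.4, 153.6, 252.4, 168.7] 280 [ 0.5532 -0.0396  0.1461] [ 0.5205 -0.0585  0.1175] [ 0.5744 -0.0298  0.1675]
scene knob_grip 0.34 [302.7, 189.6, 325.5, 229.2] 564 [0.4599 0.1553 0.0699] [0.424  0.119  0.0144] [0.4796 0.1758 0.1164]
scene clamp_knob 0.55 [230.7, 157.3, 252.2, 174.0] 270 [ 0.5532 -0.0394  0.1464] [ 0.5214 -0.056   0.1222] [ 0.5745 -0.0297  0.1677]
scene tin 0.69 [360.2, 221.1, 403.2, 272.5] 1764 [0.4156 0.3447 0.1129] [0.3587 0.2967 0.0128] [0.4436 0.3855 0.1199]
scene thinner 0.79 [291.1, 325.1, 328.0, 367.6] 1130 [0.7166 0.4275 0.1292] [0.6802 0.3884 0.0164] [0.7383 0.4523 0.193 ]
scene thinner 0.63 [302.5, 190.0, 326.3, 226.1] 592 [0.4598 0.1553 0.0695] [0.422  0.1174 0.0
[... 356 characters left out ...]
.8, 162.5] 546 [0.6516 0.2984 0.0715] [0.6368 0.2816 0.0143] [0.6733 0.3249 0.1161]
top thick_mid 0.87 [241.7, 228.8, 278.2, 262.4] 760 [0.4471 0.1435 0.0695] [0.4211 0.1162 0.0655] [0.4769 0.1722 0.1157]
top knob_grip 0.73 [352.3, 177.0, 372.8, 213.5] 333 [ 0.5453 -0.0423  0.1516] [ 0.518  -0.0579  0.1096] [ 0.5707 -0.0313  0.167 ]
top clamp_knob 0.65 [349.6, 180.7, 373.8, 211.4] 339 [ 0.5468 -0.043   0.1514] [ 0.5188 -0.0628  0.1154] [ 0.5726 -0.0315  0.167 ]
top tin 0.82 [129.5, 246.0, 191.1, 298.8] 2593 [0.3903 0.3255 0.115 ] [0.3467 0.2849 0.0133] [0.4357 0.376  0.1183]
top thinner 0.85 [102.0, 88.2, 157.2, 147.7] 1818 [0.6886 0.4041 0.1244] [0.6683 0.382  0.0132] [0.724  0.4407 0.1919]
```

Run:
```python
import cv2
a=cv2.imread("pics/top0.png")[80:320,90:490];cv2.imwrite("pics/top0c.png",cv2.resize(a,None,fx=2,fy=2,interpolation=cv2.INTER_CUBIC))
a=cv2.imread("pics/scene0.png")[110:390,160:440];cv2.imwrite("pics/scene0c.png",cv2.resize(a,None,fx=2.1,fy=2.1,interpolation=cv2.INTER_CUBIC))
```

```text
(no output)
```

View pics/top0c.png

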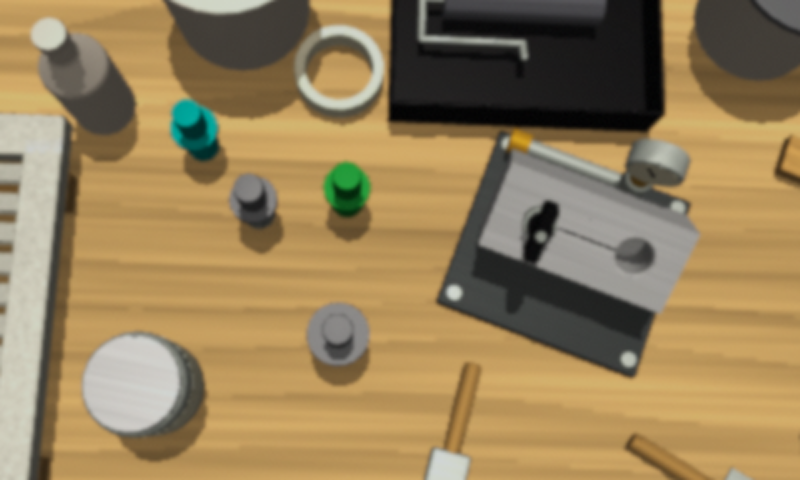

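View pics/scene0c.png

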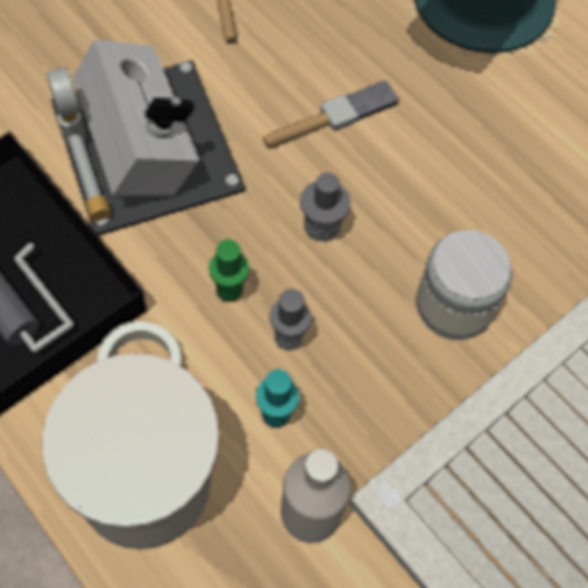

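```bash
cat > m1.py <<'E'
from h import *
np.set_printoptions(precision=4,suppress=True)
def circ(p):  # lsq circle centre in 2d
    A=np.c_[2*p,np.ones(len(p))];s=np.linalg.lstsq(A,(p**2).sum(1),rcond=None)[0];return s[:2],np.sqrt(s[2]+s[:2]@s[:2])
for cam in("top","scene"):
    W=np.load(f"{cam}0W.npy");P=W.reshape(-1,3);P=P[~np.isnan(P[:,0])]
    tab=P[(P[:,2]<.02)&(abs(P[:,0]-.5)<.1)&(abs(P[:,1]-.2)<.1)];print(cam,"table z",np.median(tab[:,2]))
    for n,c in dict(slim=(.583,.237),thick=(.449,.145),teal=(.655,.303),green=(.598,.143)).items():
        q=P[(np.hypot(*(P[:,:2]-c).T)<.035)&(P[:,2]>.105)]
        print(n,len(q),"head top bbox-mid",(np.percentile(q,1,0)+np.percentile(q,99,0))/2,q.mean(0),np.ptp(q,axis=0))
    # face plane
    q=P[(np.hypot(*(P[:,:2]-(.52,-.09)).T)<.16)&(P[:,2]>.04)&(P[:,2]<.2)]
    best=None;rng=np.random.default_rng(0)
    for _ in range(2000):
        a,b,c=q[rng.choice(len(q),3,False)];n=np.cross(b-a,c-a);l=np.linalg.norm(n)
        if l<1e-6: continue
        n/=l;n*=np.sign(n[2])
        if abs(n[2]-.866)>.06 or n[0]>0: continue
        k=abs((q-a)@n)<.002
        if best is None or k.sum()>best[0]: best=(k.sum(),n,a,k)
    f=q[best[3]];c0=f.mean(0);n=np.linalg.svd(f-c0)[2][2];n*=np.sign(n[2])
    y=np.cross([0,0,1],n);y/=np.linalg.norm(y);y*=np.sign(y[1]);x=np.cross(y,n)
    print("face n",n,"tilt",np.degrees(np.arccos(n[2])),"y",y,"x",x,len(f))
    L=np.c_[(q-c0)@x,(q-c0)@y,(q-c0)@n]
    fl=L[best[3]];lo,hi=np.percentile(fl[:,:2],[.7,99.3],axis=0);print("extent",lo,hi,hi-lo)
    F=np.c_[x,y,n]
    np.savez(f"{cam}_face.npz",c0=c0,F=F)
    # synth grid map in face frame
    g=np.zeros((130,240,3),np.uint8)
    for a,b,h in L:
        i,j=int(65-a*500),int(120-b*500)
        if 0<=i<130 and 0<=j<240: cv2.circle(g,(j,i),1,(0,0,255) if h>.006 else (255,0,0) if h<-.004 else (200,200,200),-1)
    cv2.imwrite(f"pics/map_{cam}.png",cv2.resize(g,None,fx=3,fy=3))
    hole=L[(L[:,2]<-.004)&(L[:,0]>lo[0]+.01)&(L[:,0]<hi[0]-.01)&(L[:,1]>lo[1]+.01)&(L[:,1]<hi[1]-.01)]
    kn=L[(L[:,2]>.03)&(L[:,2]<.06)&(L[:,0]>lo[0])&(L[:,0]<hi[0]+.02)&(L[:,1]>.0)]
    print("hole pts",len(hole),hole.mean(0) if len(hole) else 0,np.ptp(hole,axis=0));print("knob mid(local)",np.median(kn,0),kn.min(0),kn.max(0))
    hi_=L[(L[:,2]>.006)&(L[:,1]<.0)];print("gauge rel c0 lo/hi",hi_.min(0),hi_.max(0),len(hi_)); print("c0",c0)
E
python3 m1.py; python3 -c "
import cv2
cv2.imwrite('pics/maps.png',cv2.vconcat([cv2.resize(cv2.imread('pics/map_%s.png'%c),(540,292)) for c in('top','scene')]))"
```

```text
top table z 0.0006869385090489163
slim 186 head top bbox-mid [0.5849 0.2371 0.1116] [0.5843 0.2372 0.113 ] [0.0289 0.028  0.0123]
thick 193 head top bbox-mid [0.4495 0.1445 0.1131] [0.4492 0.1446 0.1133] [0.029  0.0288 0.0114]
teal 184 head top bbox-mid [0.6589 0.3028 0.1114] [0.6585 0.3027 0.1132] [0.0301 0.028  0.0126]
green 178 head top bbox-mid [0.6012 0.1415 0.1118] [0.6007 0.1413 0.1132] [0.0285 0.0279 0.011 ]
face n [-0.4721  0.1658  0.8658] tilt 30.025080815546097 y [ 0.3314  0.9435 -0.    ] x [ 0.8169 -0.2869  0.5004] 3043
extent [-0.0464 -0.0947] [0.0428 0.0989] [0.0893 0.1936]
hole pts 271 [-0.0106 -0.0561 -0.042 ] [0.0614 0.1608 0.0654]
knob mid(local) [0.002  0.0537 0.0531] [-0.0312  0.0445  0.0301] [0.0276 0.0601 0.0595]Traceback (most recent call last):
  File "m1.py", line 37, in <module>
    hi_=L[(L[:,2]>.006)&(L[:,1]<.0)];print("gauge rel c0 lo/hi",hi_.min(0),hi_.max(0),len(hi_)); print("c0",c0)
                                                                ~~~~~~~^^^
    return umr_minimum(a, axis, None, out, keepdims, initial, where)
ValueError: zero-size array to reduction operation minimum which has no identity
[ WARN:0@0.024] global loadsave.cpp:275 findDecoder imread_('pics/map_scene.png'): can't open/read file: check file path/integrity
Traceback (most recent call last):
cv2.error: OpenCV(4.12.0) /io/opencv/modules/imgproc/src/resize.cpp:4208: error: (-215:Assertion failed) !ssize.empty() in function 'resize'
```

```bash
sed -i 's/    hi_=L.*$/    print("c0",c0)/' m1.py
cat >> m1.py <<'E'
    V=np.array(bot.get_calibration(cam)["view"]);C=-V[:3,:3].T@V[:3,3]
    A=np.nan_to_num(W)-C;t=((c0-C)@n)/(A@n);X=C+A*t[...,None];X2=(X-c0)@F
    h=(W-c0)@n
    m=(h<-.004)&(X2[...,0]>lo[0]+.012)&(X2[...,0]<hi[0]-.012)&(X2[...,1]>lo[1]+.012)&(X2[...,1]<hi[1]-.012)
    k,lab,st,ce=cv2.connectedComponentsWithStats(m.astype(np.uint8));i=1+np.argmax(st[1:,4])
    z=X2[lab==i];cc=z.mean(0);print("mouth local",cc,np.ptp(z,axis=0)[:2],"px",ce[i],st[i,4],"WORLD",c0+F@[cc[0],cc[1],0])
    b=L[(L[:,2]>.048)&(L[:,2]<.06)&(abs(L[:,0])<.04)];bm=(b.min(0)+b.max(0))/2
    d=np.linalg.svd(b[:,:2]-b[:,:2].mean(0))[2][0];pr=(b[:,:2]-b[:,:2].mean(0))@d
    print("knob top mean",b.mean(0),"dir(x,y)",d,"angle from x deg",np.degrees(np.arctan2(d[1],d[0])),"len",np.ptp(pr),"rel bore",b[:,:2].mean(0)-cc[:2], len(b))
E
python3 m1.py|grep -v "slim\|thick\|teal\|green"; python3 m1.py | grep -A3 scene|grep slim
cat > go.py <<'E'
# tool-frame displacement to a desired pose: python3 go.py px py pz zx zy zz yx yy yz (tcp pos, tool z, tool y approx)
import sys;from h import *
np.set_printoptions(precision=4,suppress=True)
def rel(p,z,y):
    s=bot.read_state();T=R.from_rotvec(s["tcp_rot"]);z=np.array(z)/np.linalg.norm(z)
    y=np.array(y,float);y-=z*(y@z);y/=np.linalg.norm(y)
    best=None
    for sg in(1,-1):
        D=R.from_matrix(np.c_[np.cross(sg*y,z),sg*y,z]);r=(T.inv()*D).as_rotvec(degrees=True)
        if best is None or np.linalg.norm(r)<np.linalg.norm(best):best=r
    print("d mm",1000*T.inv().apply(np.array(p)-s["tool_pos"]),"a deg",best,"| q",np.array(s["q"]),"t",s["time"])
if __name__=="__main__":
    v=list(map(float,sys.argv[1:]));rel(v[:3],v[3:6],v[6:9])
E
python3 go.py .585 .237 .18 0 0 -1 .945 -.326 0
```

```text
top table z 0.0006869385090489163
face n [-0.4721  0.1658  0.8658] tilt 30.025080815546097 y [ 0.3314  0.9435 -0.    ] x [ 0.8169 -0.2869  0.5004] 3043
extent [-0.0464 -0.0947] [0.0428 0.0989] [0.0893 0.1936]
hole pts 271 [-0.0106 -0.0561 -0.042 ] [0.0614 0.1608 0.0654]
knob mid(local) [0.002  0.0537 0.0531] [-0.0312  0.0445  0.0301] [0.0276 0.0601 0.0595]
c0 [ 0.5486 -0.1015  0.1085]
mouth local [-0.0011 -0.0473 -0.    ] [0.0366 0.0355] px [406.7992 207.6023] 264 WORLD [ 0.532  -0.1458  0.1079]
knob top mean [-0.0006  0.0525  0.0536] dir(x,y) [-0.9997  0.0226] angle from x deg 178.70656432077288 len 0.0588900091517965 rel bore [0.0005 0.0998] 240
scene table z 0.0013444312530500365
face n [-0.464   0.1617  0.871 ] tilt 29.428278821765243 y [ 0.3291  0.9443 -0.    ] x [ 0.8225 -0.2866  0.4913] 935
extent [-0.05   -0.0999] [0.0411 0.0947] [0.0911 0.1946]
hole pts 83 [-0.0142 -0.064  -0.0151] [0.0506 0.1533 0.0246]
knob mid(local) [-0.0013  0.0524  0.0484] [-0.0346  0.0399  0.0301] [0.0256 0.0576 0.0591]
c0 [ 0.5535 -0.096   0.1106]
mouth local [-0.0033 -0.051  -0.    ] [0.0341 0.0326] px [223.475  143.4125] 80 WORLD [ 0.534  -0.1432  0.109 ]
knob top mean [-0.0021  0.049   0.053 ] dir(x,y) [-0.9996  0.0267] angle from x deg 178.4686822217869 len 0.05942611785957079 rel bore [0.0012 0.1   ] 109
slim 125 head top bbox-mid [0.587 0.24  0.112] [0.5878 0.2406 0.1135] [0.0274 0.0295 0.0138]
d mm [ 626.2574 -753.7835   51.2979] a deg [  0.0015   0.0004 -56.0823] | q [-1.3479  0.2639  1.604   0.      1.2737 -0.0369] t 0.7
```

```bash
python3 -m inch '[{"dx":0.626,"dy":-0.754,"dz":-0.02,"az":-56},{"dx":0.626,"dy":-0.754,"dz":-0.02,"az":-56},{"dx":0.626,"dy":-0.754,"dz":-0.02,"az":-56},{"dx":0.626,"dy":-0.754,"dz":-0.02,"az":-56},{"dx":0.626,"dy":-0.754,"dz":-0.02,"az":-56},{"dx":0.626,"dy":-0.754,"dz":-0.02,"az":-56},{"dx":0.626,"dy":-0.754,"dz":-0.02,"az":-56},{"dx":0.626,"dy":-0.754,"dz":-0.02,"az":-56},{"dx":0.626,"dy":-0.754,"dz":-0.02,"az":-56},{"dx":0.626,"dy":-0.754,"dz":-0.02,"az":-56},{"dx":0.626,"dy":-0.754,"dz":-0.02,"az":-56},{"dx":0.626,"dy":-0.754,"dz":-0.02,"az":-56},{"dx":0.626,"dy":-0.754,"dz":-0.02,"az":-56},{"dx":0.626,"dy":-0.754,"dz":-0.02,"az":-56},{"dx":0.626,"dy":-0.754,"dz":-0.02,"az":-56},{"dx":0.626,"dy":-0.754,"dz":-0.02,"az":-56},{"dx":0.626,"dy":-0.754,"dz":-0.02,"az":-56},{"dx":0.626,"dy":-0.754,"dz":-0.02,"az":-56},{"dx":0.626,"dy":-0.754,"dz":-0.02,"az":-56}]'; python3 go.py .5855 .2375 .074 0 0 -1 .945 -.326 0
```

```text
d mm [ 626.8685 -754.1411  157.2979] a deg [  0.0015   0.0004 -56.0823] | q [-1.3479  0.2639  1.604   0.      1.2737 -0.0369] t 0.7invalid input at $[0]: expected keys dx, dy, dz, ax, ay, az, fingers
```

```bash
python3 -m inch '[{"dx":0.626,"dy":-0.754,"dz":-0.02,"ax":0,"ay":0,"az":-56,"fingers":1},{"dx":0.626,"dy":-0.754,"dz":-0.02,"ax":0,"ay":0,"az":-56,"fingers":1},{"dx":0.626,"dy":-0.754,"dz":-0.02,"ax":0,"ay":0,"az":-56,"fingers":1},{"dx":0.626,"dy":-0.754,"dz":-0.02,"ax":0,"ay":0,"az":-56,"fingers":1},{"dx":0.626,"dy":-0.754,"dz":-0.02,"ax":0,"ay":0,"az":-56,"fingers":1},{"dx":0.626,"dy":-0.754,"dz":-0.02,"ax":0,"ay":0,"az":-56,"fingers":1},{"dx":0.626,"dy":-0.754,"dz":-0.02,"ax":0,"ay":0,"az":-56,"fingers":1},{"dx":0.626,"dy":-0.754,"dz":-0.02,"ax":0,"ay":0,"az":-56,"fingers":1},{"dx":0.626,"dy":-0.754,"dz":-0.02,"ax":0,"ay":0,"az":-56,"fingers":1},{"dx":0.626,"dy":-0.754,"dz":-0.02,"ax":0,"ay":0,"az":-56,"fingers":1},{"dx":0.626,"dy":-0.754,"dz":-0.02,"ax":0,"ay":0,"az":-56,"fingers":1},{"dx":0.626,"dy":-0.754,"dz":-0.02,"ax":0,"ay":0,"az":-56,"fingers":1},{"dx":0.626,"dy":-0.754,"dz":-0.02,"ax":0,"ay":0,"az":-56,"fingers":1},{"dx":0.626,"dy":-0.754,"dz":-0.02,"ax":0,"ay":0,"az":-56,"fingers":1},{"dx":0.626,"dy":-0.754,"dz":-0.02,"ax":0,"ay":0,"az":-56,"fingers":1},{"dx":0.626,"dy":-0.754,"dz":-0.02,"ax":0,"ay":0,"az":-56,"fingers":1},{"dx":0.626,"dy":-0.754,"dz":-0.02,"ax":0,"ay":0,"az":-56,"fingers":1},{"dx":0.626,"dy":-0.754,"dz":-0.02,"ax":0,"ay":0,"az":-56,"fingers":1}]'; python3 go.py .5855 .2375 .074 0 0 -1 .945 -.326 0
```

```text
time: 2.95
tool_pos: [0.5843, 0.2368, 0.251]
tcp_rot: [2.559, 1.822, -0.002]
wrist_force: [0.9, -0.4, -0.2]
width: 1.006
d mm [  1.2167   0.9724 176.9525] a deg [-0.0251  0.0619 -0.0528] | q [ 0.3459  0.1699  1.6808 -0.0006  1.2919  0.6791] t 2.95
```

```bash
python3 -m inch '[{"dx":0.001,"dy":0.001,"dz":0.05,"ax":0,"ay":0,"az":0,"fingers":1},{"dx":0.001,"dy":0.001,"dz":0.1,"ax":0,"ay":0,"az":0,"fingers":1},{"dx":0.001,"dy":0.001,"dz":0.145,"ax":0,"ay":0,"az":0,"fingers":1},{"dx":0.001,"dy":0.001,"dz":0.177,"ax":0,"ay":0,"az":0,"fingers":1},{"dx":0.001,"dy":0.001,"dz":0.177,"ax":0,"ay":0,"az":0,"fingers":1},{"dx":0.001,"dy":0.001,"dz":0.177,"ax":0,"ay":0,"az":0,"fingers":-1},{"dx":0.001,"dy":0.001,"dz":0.177,"ax":0,"ay":0,"az":0,"fingers":-1},{"dx":0.001,"dy":0.001,"dz":0.177,"ax":0,"ay":0,"az":0,"fingers":-1},{"dx":0.001,"dy":0.001,"dz":0.177,"ax":0,"ay":0,"az":0,"fingers":-1},{"dx":0.001,"dy":0.001,"dz":0.177,"ax":0,"ay":0,"az":0,"fingers":-1},{"dx":0.001,"dy":0.001,"dz":0.177,"ax":0,"ay":0,"az":0,"fingers":-1}]' 60
python3 - <<'E'
from h import *
print(bot.read_state()["wrist_force"])
im,d=bot.read_camera("top");W=cloud("top",d);P=W.reshape(-1,3)
im=cv2.resize(im[100:240,150:350],None,fx=3,fy=3);cv2.imwrite("pics/g1.png",im)
E
```

```text
time: 4.32
tool_pos: [0.5868, 0.2378, 0.076]
tcp_rot: [2.558, 1.822, 0.003]
wrist_force: [-0.1, -0.5, 6.4]
width: 0.336
[-0.09989696 -0.52529852  6.36045441]
```

View pics/g1.png

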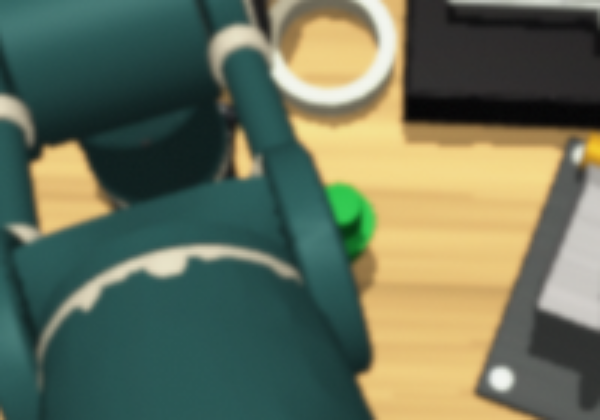

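```bash
python3 -m inch '[{"dx":0,"dy":0,"dz":-0.02,"ax":0,"ay":0,"az":0,"fingers":-1},{"dx":0,"dy":0,"dz":-0.07,"ax":0,"ay":0,"az":0,"fingers":-1},{"dx":0,"dy":0,"dz":-0.12,"ax":0,"ay":0,"az":0,"fingers":-1},{"dx":0,"dy":0,"dz":-0.17,"ax":0,"ay":0,"az":0,"fingers":-1},{"dx":0,"dy":0,"dz":-0.22,"ax":0,"ay":0,"az":0,"fingers":-1},{"dx":0,"dy":0,"dz":-0.22,"ax":0,"ay":0,"az":0,"fingers":-1}]'; python3 go.py .4528 -.1163 .2557 .4717 -.1657 -.866 .945 -.326 0
```

```text
time: 5.12
tool_pos: [0.5889, 0.2389, 0.3034]
tcp_rot: [2.555, 1.82, 0.02]
wrist_force: [0.3, 0.0, -1.4]
width: 0.34
d mm [-380.5309  -13.1818   44.4542] a deg [-29.3606  -0.6266  -0.2019] | q [ 0.3465  0.1457  1.6133 -0.0007  1.3688  0.6794] t 5.125
```

```bash
python3 -m inch '[{"dx":-0.06,"dy":-0.002,"dz":0.0,"ax":-4,"ay":0,"az":0,"fingers":-1},{"dx":-0.12,"dy":-0.004,"dz":0.0,"ax":-8,"ay":0,"az":0,"fingers":-1},{"dx":-0.18,"dy":-0.006,"dz":0.01,"ax":-13,"ay":0,"az":0,"fingers":-1},{"dx":-0.24,"dy":-0.008,"dz":0.02,"ax":-18,"ay":0,"az":0,"fingers":-1},{"dx":-0.30,"dy":-0.01,"dz":0.03,"ax":-23,"ay":0,"az":0,"fingers":-1},{"dx":-0.35,"dy":-0.012,"dz":0.04,"ax":-27,"ay":-0.6,"az":-0.2,"fingers":-1},{"dx":-0.3805,"dy":-0.013,"dz":0.0445,"ax":-29.4,"ay":-0.6,"az":-0.2,"fingers":-1},{"dx":-0.3805,"dy":-0.013,"dz":0.0445,"ax":-29.4,"ay":-0.6,"az":-0.2,"fingers":-1},{"dx":-0.3805,"dy":-0.013,"dz":0.0445,"ax":-29.4,"ay":-0.6,"az":-0.2,"fingers":-1},{"dx":-0.3805,"dy":-0.013,"dz":0.0445,"ax":-29.4,"ay":-0.6,"az":-0.2,"fingers":-1}]'; python3 go.py .4783 -.1253 .2090 .4717 -.1657 -.866 .945 -.326 0
python3 - <<'E'
from h import *
for c in("top","scene"):
    im,d=bot.read_camera(c);np.save(f"{c}1.npy",cloud(c,d));cv2.imwrite(f"pics/{c}1.png",im)
a=cv2.imread("pics/top1.png")[120:260,310:470];b=cv2.imread("pics/scene1.png")[80:220,160:320]
cv2.imwrite("pics/p1.png",cv2.resize(cv2.hconcat([a,b]),None,fx=2.5,fy=2.5,interpolation=cv2.INTER_CUBIC))
E
```

```text
time: 6.38
tool_pos: [0.4536, -0.1155, 0.2559]
tcp_rot: [2.183, 1.56, 0.415]
wrist_force: [-0.9, 0.3, -2.8]
width: 0.339
d mm [-1.1532 -0.4316 53.8642] a deg [ 0.0128 -0.0837  0.0612] | q [-0.2834 -0.5208  2.3371 -0.0358  0.8024  0.0645] t 6.375
```

View pics/p1.png

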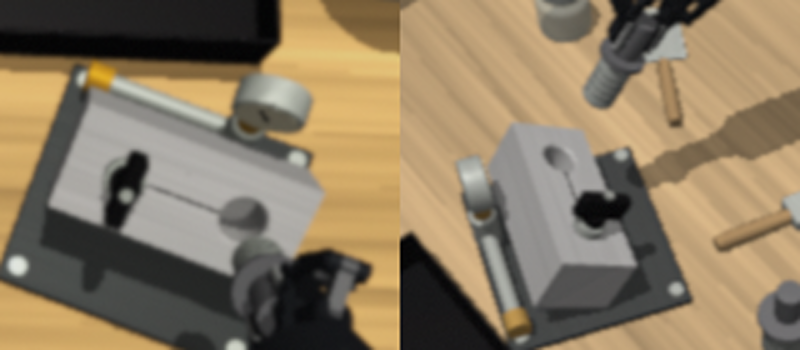

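```bash
cat > m2.py <<'E'
from h import *
from scipy.optimize import least_squares
import sys
np.set_printoptions(precision=4,suppress=True)
n=np.array([-.4717,.1657,.866]);n/=np.linalg.norm(n);y=np.array([.3314,.9435,0]);x=np.cross(y,n)
M=dict(top=[.532,-.1458,.1079],scene=[.534,-.1432,.109])
tag=sys.argv[1]
s=bot.read_state();F=np.c_[x,y,n]
print("tool rel avg mouth",(s["tool_pos"]-np.array([.533,-.1445,.1085]))@F)
zt=(np.array(s["tool_pos"])-np.array([.533,-.1445,.1085]))@n-19.5e-3-56.5e-3  # end height
for c in M:
    P=np.load(f"{c}{tag}.npy").reshape(-1,3);L=(P-M[c])@F
    for nm,a,b,r in(("sleeve",zt+.007,zt+.057,.018),("collar",zt+.061,zt+.067,.025)):
        q=L[(L[:,2]>a)&(L[:,2]<b)&(np.hypot(L[:,0],L[:,1])<.035)]
        if len(q)<15: print(c,nm,"few",len(q));continue
        zc=q[:,2].mean()
        if nm=="sleeve":
            f=lambda p:np.hypot(q[:,0]-p[0]-p[2]*(q[:,2]-zc),q[:,1]-p[1]-p[3]*(q[:,2]-zc))-r
            o=least_squares(f,[0,0,0,0],loss="soft_l1",f_scale=.001)
        else:
            f=lambda p:np.hypot(q[:,0]-p[0],q[:,1]-p[1])-r
            o=least_squares(f,[0,0],loss="soft_l1",f_scale=.001)
        print(c,nm,len(q),"xy",o.x[:2],"tilt",o.x[2:],"res",np.median(abs(o.fun)),"h",zc)
    q=L[(np.hypot(L[:,0],L[:,1])<.015)&(L[:,2]>.01)];print(c,"lowest",np.percentile(q[:,2],2) if len(q) else None,"expected",zt)
E
python3 m2.py 1
```

```text
tool rel avg mouth [0.0005 0.0011 0.1699]
top sleeve 135 xy [0.0007 0.0023] tilt [ 0.0002 -0.0055] res 0.000274665742495208 h 0.11830642546817285
top collar 31 xy [0.0005 0.0018] tilt [] res 0.0004269612143394941 h 0.15858589477400897
top lowest 0.20715660616960274 expected 0.09390634663983069
scene sleeve 219 xy [-0.0007  0.0006] tilt [-0.0088 -0.007 ] res 0.0009120031409963619 h 0.1256885507523959
scene collar 37 xy [-0.001  -0.0003] tilt [] res 0.0011892757873975812 h 0.15812796392970874
scene lowest 0.10440330758831229 expected 0.09390634663983069
```

```bash
python3 -m inch '[{"dx":-0.0015,"dy":-0.0002,"dz":0.04,"ax":0,"ay":0,"az":0,"fingers":-1},{"dx":-0.0015,"dy":-0.0002,"dz":0.075,"ax":0,"ay":0,"az":0,"fingers":-1},{"dx":-0.0015,"dy":-0.0002,"dz":0.085,"ax":0,"ay":0,"az":0,"fingers":-1},{"dx":-0.0015,"dy":-0.0002,"dz":0.085,"ax":0,"ay":0,"az":0,"fingers":-1},{"dx":-0.0015,"dy":-0.0002,"dz":0.093,"ax":0,"ay":0,"az":0,"fingers":-1},{"dx":-0.0015,"dy":-0.0002,"dz":0.098,"ax":0,"ay":0,"az":0,"fingers":-1},{"dx":-0.0015,"dy":-0.0002,"dz":0.103,"ax":0,"ay":0,"az":0,"fingers":-1},{"dx":-0.0015,"dy":-0.0002,"dz":0.103,"ax":0,"ay":0,"az":0,"fingers":-1}]'
python3 - <<'E'
from h import *
for c in("top","scene"):
    im,d=bot.read_camera(c);np.save(f"{c}2.npy",cloud(c,d))
E
python3 m2.py 2
```

```text
time: 7.48
tool_pos: [0.5007, -0.1341, 0.1663]
tcp_rot: [2.184, 1.562, 0.413]
wrist_force: [-3.6, -3.0, -2.9]
width: 0.334
tool rel avg mouth [-0.0005 -0.0008  0.0669]
top sleeve 444 xy [0.0041 0.0066] tilt [-0.2369 -0.3351] res 0.005465556613776464 h 0.0026987326046785946
top collar 29 xy [ 0.0003 -0.0017] tilt [] res 0.0013218836613166952 h 0.0562566402946228
top lowest 0.07515951496619579 expected -0.009135445459056736
scene sleeve 346 xy [0.0002 0.0001] tilt [-0.0946 -0.1116] res 0.003180195555631436 h 0.012134573330999857
scene collar 28 xy [-0.002  -0.0024] tilt [] res 0.0008297778448752759 h 0.05585897374310363
scene lowest 0.01542294501533946 expected -0.009135445459056736
```

```bash
python3 -m inch '[{"dx":-0.0006,"dy":-0.0002,"dz":0.007,"ax":0,"ay":0,"az":0,"fingers":-1},{"dx":-0.001,"dy":-0.0004,"dz":0.014,"ax":0,"ay":0,"az":0,"fingers":-1},{"dx":-0.001,"dy":-0.0004,"dz":0.021,"ax":0,"ay":0,"az":0,"fingers":-1},{"dx":-0.001,"dy":-0.0004,"dz":0.028,"ax":0,"ay":0,"az":0,"fingers":-1},{"dx":-0.001,"dy":-0.0004,"dz":0.03,"ax":0,"ay":0,"az":0,"fingers":-1}]'
python3 - <<'E'
from h import *
for c in("top","scene"):
    im,d=bot.read_camera(c);np.save(f"{c}3.npy",cloud(c,d))
E
python3 m2.py 3|grep -v sleeve
```

```text
time: 8.2
tool_pos: [0.5146, -0.1398, 0.1395]
tcp_rot: [2.184, 1.562, 0.413]
wrist_force: [0.1, 0.1, -2.6]
width: 0.333
tool rel avg mouth [-0.0007 -0.0017  0.0366]
top collar 32 xy [ 0.0005 -0.0033] tilt [] res 0.001939725252358162 h 0.0261950929579585
top lowest 0.03564812617998999 expected -0.03939903345944963
scene collar 37 xy [-0.0028 -0.0034] tilt [] res 0.0012339566416274261 h 0.025080795877332463
scene lowest 0.013371132528174484 expected -0.03939903345944963
```

Forces are nearly nil. Push on home.

```bash
python3 -m inch '[{"dx":0,"dy":0,"dz":0.007,"ax":0,"ay":0,"az":0,"fingers":-1},{"dx":0,"dy":0,"dz":0.014,"ax":0,"ay":0,"az":0,"fingers":-1},{"dx":0,"dy":0,"dz":0.018,"ax":0,"ay":0,"az":0,"fingers":-1},{"dx":0,"dy":0,"dz":0.021,"ax":0,"ay":0,"az":0,"fingers":-1},{"dx":0,"dy":0,"dz":0.023,"ax":0,"ay":0,"az":0,"fingers":-1},{"dx":0,"dy":0,"dz":0.023,"ax":0,"ay":0,"az":0,"fingers":-1}]'
python3 - <<'E'
from h import *
for c in("top","scene"):
    im,d=bot.read_camera(c);np.save(f"{c}4.npy",cloud(c,d))
E
python3 m2.py 4|grep -v sleeve
```

```text
time: 9.05
tool_pos: [0.5249, -0.1434, 0.1209]
tcp_rot: [2.184, 1.562, 0.412]
wrist_force: [-16.2, 4.2, 12.9]
width: 0.334
tool rel avg mouth [-0.0007 -0.0017  0.0148]
top collar 166 xy [0.0005 0.0054] tilt [] res 0.0034380120623839997 h 0.001514292510703599
top lowest 0.018269254993023884 expected -0.06122518819822558
scene collar 114 xy [0.0004 0.0004] tilt [] res 0.0042431210124938 h 0.0021293780067641703
scene lowest 0.01149021545956842 expected -0.06122518819822558
```

```bash
python3 -m inch '[{"dx":0,"dy":0,"dz":0,"ax":0,"ay":0,"az":0,"fingers":1},{"dx":0,"dy":0,"dz":0,"ax":0,"ay":0,"az":0,"fingers":1},{"dx":0,"dy":0,"dz":0,"ax":0,"ay":0,"az":0,"fingers":1},{"dx":0,"dy":0,"dz":0,"ax":0,"ay":0,"az":0,"fingers":1},{"dx":0,"dy":0,"dz":-0.03,"ax":0,"ay":0,"az":0,"fingers":1},{"dx":0,"dy":0,"dz":-0.08,"ax":0,"ay":0,"az":0,"fingers":1},{"dx":0,"dy":0,"dz":-0.12,"ax":0,"ay":0,"az":0,"fingers":1},{"dx":0,"dy":0,"dz":-0.12,"ax":0,"ay":0,"az":0,"fingers":1}]'
python3 - <<'E'
from h import *
from scipy.optimize import least_squares
np.set_printoptions(precision=4,suppress=True)
n=np.array([-.4717,.1657,.866]);n/=np.linalg.norm(n);y=np.array([.3314,.9435,0]);x=np.cross(y,n);F=np.c_[x,y,n]
ims=[]
for c,m in dict(top=[.532,-.1458,.1079],scene=[.534,-.1432,.109]).items():
    im,d=bot.read_camera(c);W=cloud(c,d)
    u,v=map(int,pix(c,m));ims.append(cv2.resize(im[v-50:v+50,u-60:u+60],None,fx=3,fy=3))
    L=(W.reshape(-1,3)-m)@F;r=np.hypot(L[:,0],L[:,1])
    t=L[(r<.02)&(L[:,2]>.045)&(L[:,2]<.07)];co=L[(r>.018)&(r<.024)&(L[:,2]>.003)&(L[:,2]<.02)]
    print(c,"head top h",np.median(t[:,2]),"mid",t.mean(0),len(t),"collar top h",np.median(co[:,2]),len(co))
    q=t-t.mean(0);print("normal",np.linalg.svd(q)[2][2])
cv2.imwrite("pics/home.png",cv2.hconcat(ims))
E
python3 go.py .5178 -.0349 .1948 .4717 -.1657 -.866  .351 .936 .012
```

```text
time: 10.15
tool_pos: [0.4701, -0.1241, 0.2296]
tcp_rot: [2.178, 1.558, 0.419]
wrist_force: [0.8, -0.3, 0.2]
width: 1.0
top head top h 0.052606831380545976 mid [-0.0001  0.0005  0.0523] 208 collar top h 0.007955170213149784 154
normal [0.0627 0.037  0.9973]
scene head top h 0.05289769114181995 mid [-0.0002  0.001   0.0522] 79 collar top h 0.00794328375137695 62
normal [0.0505 0.0614 0.9968]
d mm [100.0782   0.41    34.8396] a deg [ -0.0065  -0.0626 -88.1417] | q [-0.2944 -0.4528  2.3555 -0.032   0.7167  0.0535] t 10.25
```

View pics/home.png

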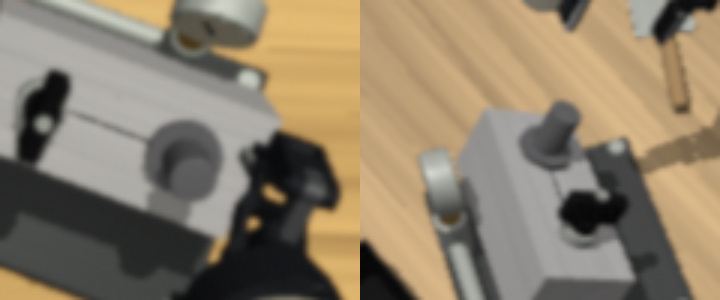

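```bash
python3 -m inch '[{"dx":0.02,"dy":0,"dz":0,"ax":0,"ay":0,"az":-10,"fingers":1},{"dx":0.04,"dy":0,"dz":0,"ax":0,"ay":0,"az":-20,"fingers":1},{"dx":0.06,"dy":0,"dz":0,"ax":0,"ay":0,"az":-30,"fingers":1},{"dx":0.08,"dy":0,"dz":0,"ax":0,"ay":0,"az":-40,"fingers":1},{"dx":0.1,"dy":0,"dz":0.01,"ax":0,"ay":0,"az":-50,"fingers":1},{"dx":0.1,"dy":0,"dz":0.02,"ax":0,"ay":0,"az":-60,"fingers":1},{"dx":0.1,"dy":0,"dz":0.03,"ax":0,"ay":0,"az":-70,"fingers":1},{"dx":0.1,"dy":0,"dz":0.035,"ax":0,"ay":0,"az":-80,"fingers":1},{"dx":0.1,"dy":0,"dz":0.035,"ax":0,"ay":0,"az":-88,"fingers":1},{"dx":0.1,"dy":0,"dz":0.035,"ax":0,"ay":0,"az":-88,"fingers":1},{"dx":0.1,"dy":0,"dz":0.035,"ax":0,"ay":0,"az":-88,"fingers":1}]'; python3 go.py .5518 -.0469 .1324 .4717 -.1657 -.866  .351 .936 .012
```

```text
time: 11.62
tool_pos: [0.5171, -0.0349, 0.193]
tcp_rot: [0.478, 2.581, -0.108]
wrist_force: [0.2, -0.2, 0.2]
width: 1.0
d mm [-1.7268  0.2147 70.8745] a deg [-0.0023 -0.1706 -0.2494] | q [-0.007  -0.3116  2.3264 -0.271   0.6477 -1.0346] t 11.625
```

```bash
python3 -m inch '[{"dx":-0.0015,"dy":0,"dz":0.025,"ax":0,"ay":0,"az":0,"fingers":1},{"dx":-0.0015,"dy":0,"dz":0.05,"ax":0,"ay":0,"az":0,"fingers":1},{"dx":-0.0015,"dy":0,"dz":0.065,"ax":0,"ay":0,"az":0,"fingers":1},{"dx":-0.0015,"dy":0,"dz":0.07,"ax":0,"ay":0,"az":0,"fingers":1},{"dx":-0.0015,"dy":0,"dz":0.07,"ax":0,"ay":0,"az":0,"fingers":-1},{"dx":-0.0015,"dy":0,"dz":0.07,"ax":0,"ay":0,"az":0,"fingers":-1},{"dx":-0.0015,"dy":0,"dz":0.07,"ax":0,"ay":0,"az":0,"fingers":-1},{"dx":-0.0015,"dy":0,"dz":0.07,"ax":0,"ay":0,"az":0,"fingers":-1},{"dx":-0.0015,"dy":0,"dz":0.07,"ax":0,"ay":0,"az":0,"fingers":-1},{"dx":-0.0015,"dy":0,"dz":0.07,"ax":0,"ay":0,"az":0,"fingers":-1}]' 50;  python3 go.py .5518 -.0469 .1324 .4717 -.1657 -.866  .351 .936 .012; python3 -c "
from h import *
print(bot.read_state()['torque'])"
```

```text
time: 12.88
tool_pos: [0.5514, -0.0466, 0.1338]
tcp_rot: [0.478, 2.58, -0.107]
wrist_force: [-4.3, 3.5, 6.6]
width: 0.163
d mm [ 0.3027 -0.1173  1.4824] a deg [ 0.0283 -0.1169 -0.2598] | q [-0.0369 -0.1533  2.3276 -0.3202  0.4865 -0.9942] t 12.875
[0.32355898 0.42553072 0.17636878]
```

```bash
cat > tq.py <<'E'
from h import *
n=np.array([-.4717,.1657,.866]);s=bot.read_state();T=R.from_rotvec(s["tcp_rot"]).as_matrix()
y=np.array([.3314,.9435,0]);x=np.cross(y,n)
print("tau_n",s["torque"]@n,"F",s["wrist_force"],"toolx in face deg",np.degrees(np.arctan2(T[:,0]@y,T[:,0]@x)),"tilt deg",np.degrees(np.arccos(-T[:,2]@n)),"q6",s["q"][5])
E
python3 tq.py
python3 -m inch '[{"dx":0,"dy":0,"dz":0,"ax":0,"ay":0,"az":-5,"fingers":-1},{"dx":0,"dy":0,"dz":0,"ax":0,"ay":0,"az":-10,"fingers":-1},{"dx":0,"dy":0,"dz":0,"ax":0,"ay":0,"az":-15,"fingers":-1},{"dx":0,"dy":0,"dz":0,"ax":0,"ay":0,"az":-19,"fingers":-1},{"dx":0,"dy":0,"dz":0,"ax":0,"ay":0,"az":-19,"fingers":-1}]'; python3 tq.py
```

```text
tau_n 0.07062302728731869 F [-4.31389583  3.53580699  6.6102733 ] toolx in face deg 178.35492916613626 tilt deg 0.5466567604041715 q6 -0.9941538079635897
time: 13.5
tool_pos: [0.5514, -0.0464, 0.1339]
tcp_rot: [0.047, 2.637, -0.22]
wrist_force: [0.0, 2.6, 0.5]
width: 0.162
tau_n 0.047828229407317215 F [0.04974849 2.64285483 0.5336547 ] toolx in face deg -162.68112069397858 tilt deg 0.5468321168902119 q6 -1.325082794629797
```

```bash
python3 -m inch '[{"dx":0,"dy":0,"dz":0,"ax":0,"ay":0,"az":-4,"fingers":-1},{"dx":0,"dy":0,"dz":0,"ax":0,"ay":0,"az":-7,"fingers":-1},{"dx":0,"dy":0,"dz":0,"ax":0,"ay":0,"az":-10,"fingers":-1},{"dx":0,"dy":0,"dz":0,"ax":0,"ay":0,"az":-10,"fingers":-1}]'; python3 tq.py
```

```text
time: 14.0
tool_pos: [0.5514, -0.0463, 0.1339]
tcp_rot: [-0.183, 2.642, -0.278]
wrist_force: [-0.5, 2.2, 1.7]
width: 0.164
tau_n 0.04156079658943005 F [-0.46210221  2.16857018  1.65069847] toolx in face deg -152.75846986707293 tilt deg 0.5473079553142464 q6 -1.4981469164386987
```

```bash
python3 -m inch '[{"dx":0,"dy":0,"dz":0,"ax":0,"ay":0,"az":-3,"fingers":-1},{"dx":0,"dy":0,"dz":0,"ax":0,"ay":0,"az":-6,"fingers":-1},{"dx":0,"dy":0,"dz":0,"ax":0,"ay":0,"az":-8,"fingers":-1},{"dx":0,"dy":0,"dz":0,"ax":0,"ay":0,"az":-8,"fingers":-1}]'; python3 tq.py
```

```text
time: 14.5
tool_pos: [0.5514, -0.0462, 0.1338]
tcp_rot: [-0.364, 2.634, -0.323]
wrist_force: [-0.8, 2.9, 0.4]
width: 0.163
tau_n -0.6580207923585315 F [-0.76275143  2.87291138  0.41273626] toolx in face deg -144.92037904782228 tilt deg 0.5520741712091113 q6 -1.6358470469061996
```

```bash
python3 -m inch '[{"dx":0,"dy":0,"dz":0,"ax":0,"ay":0,"az":-2,"fingers":-1},{"dx":0,"dy":0,"dz":0,"ax":0,"ay":0,"az":-2,"fingers":-1}]'; python3 tq.py
python3 -m inch '[{"dx":0,"dy":0,"dz":0,"ax":0,"ay":0,"az":6,"fingers":-1},{"dx":0,"dy":0,"dz":0,"ax":0,"ay":0,"az":12,"fingers":-1},{"dx":0,"dy":0,"dz":0,"ax":0,"ay":0,"az":18,"fingers":-1},{"dx":0,"dy":0,"dz":0,"ax":0,"ay":0,"az":24,"fingers":-1},{"dx":0,"dy":0,"dz":0,"ax":0,"ay":0,"az":30,"fingers":-1},{"dx":0,"dy":0,"dz":0,"ax":0,"ay":0,"az":36,"fingers":-1},{"dx":0,"dy":0,"dz":0,"ax":0,"ay":0,"az":42,"fingers":-1},{"dx":0,"dy":0,"dz":0,"ax":0,"ay":0,"az":48,"fingers":-1},{"dx":0,"dy":0,"dz":0,"ax":0,"ay":0,"az":54,"fingers":-1},{"dx":0,"dy":0,"dz":0,"ax":0,"ay":0,"az":60,"fingers":-1},{"dx":0,"dy":0,"dz":0,"ax":0,"ay":0,"az":64,"fingers":-1},{"dx":0,"dy":0,"dz":0,"ax":0,"ay":0,"az":64,"fingers":-1}]'; python3 tq.py
```

```text
time: 14.75
tool_pos: [0.5517, -0.0461, 0.134]
tcp_rot: [-0.409, 2.629, -0.333]
wrist_force: [0.2, 3.2, 0.4]
width: 0.166
tau_n -0.9961646802414487 F [0.15976288 3.15252395 0.39665547] toolx in face deg -142.98929491073363 tilt deg 0.5532299252236342 q6 -1.6702976564019656
time: 16.25
tool_pos: [0.5513, -0.0469, 0.1339]
tcp_rot: [1.028, 2.411, 0.046]
wrist_force: [-1.6, -3.8, 0.3]
width: 0.169
tau_n -0.06785521039661006 F [-1.64816821 -3.80494741  0.34379425] toolx in face deg 153.1771026424337 tilt deg 0.545034207038914 q6 -0.5548326168620125
```

```bash
python3 -m inch '[{"dx":0,"dy":0,"dz":0,"ax":0,"ay":0,"az":3,"fingers":-1},{"dx":0,"dy":0,"dz":0,"ax":0,"ay":0,"az":6,"fingers":-1},{"dx":0,"dy":0,"dz":0,"ax":0,"ay":0,"az":9,"fingers":-1},{"dx":0,"dy":0,"dz":0,"ax":0,"ay":0,"az":9,"fingers":-1}]'; python3 tq.py
```

```text
time: 16.75
tool_pos: [0.5513, -0.0471, 0.1339]
tcp_rot: [1.209, 2.328, 0.098]
wrist_force: [-0.2, -2.1, 1.3]
width: 0.164
tau_n 0.6398454281758573 F [-0.2306159  -2.0905025   1.29983815] toolx in face deg 144.460010612651 tilt deg 0.542530380686726 q6 -0.400939337407649
```

```bash
python3 -m inch '[{"dx":0,"dy":0,"dz":0,"ax":0,"ay":0,"az":2,"fingers":-1},{"dx":0,"dy":0,"dz":0,"ax":0,"ay":0,"az":2,"fingers":-1},{"dx":0,"dy":0,"dz":0,"ax":0,"ay":0,"az":1,"fingers":1},{"dx":0,"dy":0,"dz":0,"ax":0,"ay":0,"az":1,"fingers":1},{"dx":0,"dy":0,"dz":0,"ax":0,"ay":0,"az":1,"fingers":1},{"dx":0,"dy":0,"dz":0,"ax":0,"ay":0,"az":1,"fingers":1},{"dx":0,"dy":0,"dz":-0.03,"ax":0,"ay":0,"az":1,"fingers":1},{"dx":0,"dy":0,"dz":-0.08,"ax":0,"ay":0,"az":1,"fingers":1},{"dx":0,"dy":0,"dz":-0.12,"ax":0,"ay":0,"az":1,"fingers":1},{"dx":0,"dy":0,"dz":-0.15,"ax":0,"ay":0,"az":1,"fingers":1},{"dx":0,"dy":0,"dz":-0.15,"ax":0,"ay":0,"az":1,"fingers":1}]'
python3 - <<'E'
from h import *
np.set_printoptions(precision=4,suppress=True)
n=np.array([-.4717,.1657,.866]);n/=np.linalg.norm(n);y=np.array([.3314,.9435,0]);x=np.cross(y,n);F=np.c_[x,y,n]
for c,m in dict(top=[.532,-.1458,.1079],scene=[.534,-.1432,.109]).items():
    im,d=bot.read_camera(c);W=cloud(c,d);cv2.imwrite(f"pics/{c}9.png",im)
    L=(W.reshape(-1,3)-m)@F;r=np.hypot(L[:,0],L[:,1])
    t=L[(r<.02)&(L[:,2]>.045)&(L[:,2]<.07)];co=L[(r>.018)&(r<.024)&(L[:,2]>.003)&(L[:,2]<.02)]
    print(c,"head top",t.mean(0),len(t),"collar top h",np.median(co[:,2]),len(co))
    b=L[(L[:,2]>.047)&(L[:,2]<.06)&(np.hypot(L[:,0],L[:,1]-.1)<.036)]
    if len(b)>20:
        q=b[:,:2]-b[:,:2].mean(0);v=np.linalg.svd(q)[2][0];print("knob dir deg",np.degrees(np.arctan2(v[1],v[0])),np.ptp(q@v),len(b))
a=cv2.imread("pics/top9.png")[80:320,90:490];cv2.imwrite("pics/end.png",cv2.resize(a,None,fx=2,fy=2,interpolation=cv2.INTER_CUBIC))
E
```

```text
time: 18.12
tool_pos: [0.482, -0.0219, 0.2676]
tcp_rot: [1.227, 2.312, 0.109]
wrist_force: [0.8, -0.1, -0.7]
width: 0.998
top head top [-0.0002  0.0006  0.0525] 203 collar top h 0.00797515149748312 158
knob dir deg 148.40272078173638 0.05427534814405115 175
scene head top [-0.0006  0.0004  0.0518] 79 collar top h 0.007958396244113422 65
knob dir deg 145.0731031296101 0.056883690817669724 114
```

View pics/end.png

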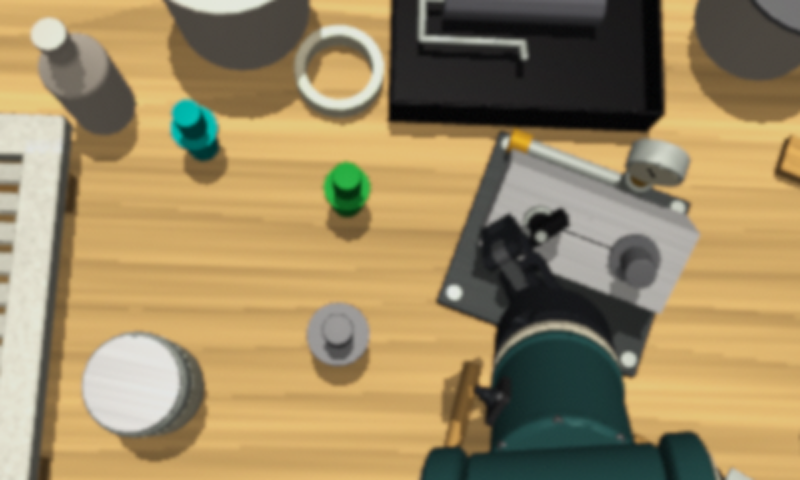

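```bash
python3 -c "
from workcell import bot
print(bot.finish_job())"
```

```text
the job is handed in; nothing more can be done
None
```

I slid the grey slim cartridge home in the bore, turned the clamp knob back to its click stop and then forward until tight. I retreated clear and handed the job in at about 18 s. No verdict was reported.

- **Cartridge:** In the last pictures both cameras put the collar top 8.0 mm above the face, which is its own thickness, so it sits flat. The grip head is within about 1 mm of the bore axis. An earlier plane fit to the small head top was 4–5° off; I took that as noise, since the collar heights agreed with a flat seat.
- **Knob:** I turned it back about 37° until the torque rose to 1.0 N m at the stop. I then turned it forward about 72° until the torque rose again (0.64 N m) and pushed 2° further. The cameras disagree by 3° on the final bar angle (148° and 145°). Both fit the forward stop, given a 1.2 rad (69°) travel and some play in the grip.
- **Bystanders:** The last picture shows the thick cartridge, paint tin, thinner bottle and both coloured look-alikes upright and unmoved.

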